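# Set a tap handle to the gauge pin and start the leak test

### The arm

A 7-joint arm with a two-finger parallel gripper is mounted at the origin on the work surface. World frame = base frame: x ahead of the robot, y to its left, z up, the work surface at z = 0. Lengths are in m, angles in degrees, forces in N, time in s.
With the tool pointing down it reaches from about 0.4 to 0.875 m from the base axis. Payload 19.3 kg.
Tool frame: the origin (TCP) lies on the centre line of the jaws, within the pads' length; the fingertips stand bot.tips_ahead ahead of it and the grasp point (between the pads) lies 8 mm behind it (bot.tips_ahead is the distance from the TCP to the fingertips, in m); z points along the fingers, y is the line along which they close (so a half turn about z gives the same grasp; the last joint's range is limited). The gripper opens to 85 mm and grips with 20 to 120 N. Pads are 22 mm wide; open, the fingers measure 114 mm over their backs; the gripper's body (76 mm by 85 mm) begins 54 mm behind the grasp point. The pads swing forward as they close: fully open they stand 13 mm farther back than shut.
Start: joints at [-78.048, 29.874, -2.08, 91.645, 1.215, 58.505, -6.463], TCP at [0.172, 0.601, 0.242] pointing down, gripper open.
Joint ranges: [-166.77, 166.77], [-17.47, 122.26], [-85.68, 81.53], [9.62, 139.38], [-72.42, 252.41], [9.2, 110.78], [-144.41, 144.41]. Speed limits (degrees/s): [108.29, 108.29, 136.94, 136.94, 172.46, 172.46, 172.46].

### API

Orientations are given as [roll, pitch, yaw] about the fixed x, y, z axes, in that order (R = Rz(yaw) Ry(pitch) Rx(roll)).
In Python, from workcell import bot gives the robot as it stands.
- The arm moves only by the shell command python3 -m creep 'ROWS'. ROWS is JSON, a list that holds one entry, the list of rows, each a list of 7 numbers: the turn, a rotation vector about the tool's x, y, z scaled (see below), then the shift along the tool's x, y, z scaled (see below), then the closure, from 0 (fully open) to 1 (shut). A call has 1 to 5 rows; each row shifts and turns the commanded pose from where the row before left it, along the tool's axes as they then stand; what a row does not reach is not made up. The controller multiplies each number of a shift by 0.04 m and each number of a turn by 0.12 rad. A row lasts 1/12 s, in which the tool goes at most 41.7 mm and 7.16 degrees, less where a joint would pass 70% of its speed; a pose out of reach is approached as far as the arm can. A call with a number of a shift or a turn outside -1 to 1 is refused whole. A call with a gripper value outside its range is refused whole. The fingers move at their own pace and stop on an object; the grip force is fixed at half the most. Time passes only in rows, so rows that do not move let the fingers close. It gives the time, the measured TCP pose, the force, the opening and the grip force at its end, in the units of the state.
- bot.sense(): the state, without advancing time (a new reading comes with each control period).
- bot.read_camera(name): name is "scene" or "top" or "wrist"; returns the picture (420x560x3 uint8, blue, green, red); there is no depth.
- bot.camera_params(name): a dict with "fov_y" (degrees; the focal length in pixels is half the picture's height over the tangent of half this angle, whatever the lens; pixels are square), "cx", "cy" (the principal point, pixels), "R" (3x3) and "t" (3): a world point X has camera coordinates R X + t; the wrist camera has in their place "mount" (4x4, takes a point from camera to tool coordinates, whose origin is the TCP and whose axes are the flange's). Camera axes: x right, y down, z forward; pixel columns grow to the right and rows downward; lengths in m; the calibration is good to about 2 mm. A picture is of the moment at which its call begins: read the wrist's pose just before it. camera_params takes no time and is no camera call.
- bot.close_job(): hands the job in; it is judged then, once.
The state is a dict: "clock": time; "joint_positions": joint angles; "dq": joint speeds; "effort": joint torques, N m; "position": TCP position; "eef_rot": TCP orientation; "force": force on the tool from outside, world axes, zero at the start; "wrist_torque": the same for the moment, N m; "finger_gap": finger opening in m; "grip_force": force on a finger pad.
Only numpy, scipy, OpenCV 4.12 (cv2) and the standard library are available. Lean on these libraries where they do the work, as an engineer would, in place of code of your own. Each camera call takes 0.05 s, during which the arm holds its last target. There are 200 camera calls.

### The job

Turn the handle of the tap in the test fixture until it points straight at the pointed gauge pin (not at the ball-topped post), and let go of it. Then press the round palm button all the way in and let it come back out, to start the leak test. Leave the two brass fittings that stand on the fixture plate where they are, and leave the handle pointing at the pin.

Things in the scene. Friction and masses are not known exactly. Their poses are not given: they have to be found in the camera images.
- tap_handle (a joint): Turn of the chrome tap handle about the tap's upright axis, rad; 0 = the handle points along the fixture's own +x, positive = anticlockwise seen from above; stops at -2.0 and 2.0. Stiff: it turns with about 0.15 N m and stays where it is left.
- handle_grip (a point): A point inside the handle's bar, 78 mm out from the tap's axis, half-way up the bar: where to take the handle. The bar is level, straight and radial, 18 mm wide and 16 mm high, and reaches from the round hub (56 mm across, 32 mm high) to 100 mm from the axis; free space below it. x points outwards along the bar, y across it, z up.
- handle_tip (a point): Outer end of the handle, 115 mm from the tap's axis: the last 15 mm is a narrow pointer, 8 mm wide and 12 mm high. x points outwards along the handle, y across it, z up. This is the handle's pointing direction.
- tap_axis (a point): On the tap's upright turning axis at the height of the handle's bar, 138 mm above the bench. The tap is a chrome column 50 mm across standing on a dark steel fixture plate 230 x 370 x 12 mm (the axis is 15 mm from the plate's middle); its short spout, lower than the handle, points along the plate's -x, roughly to the robot. x and y are the plate's: x is its short side. Fixed.
- pin_point (a point): The gauge pin, the mark to point at: a slim upright steel pin 12 mm across, on a round foot 36 mm across, with a conical pointed top; it ends 148 mm above the bench, and this point lies 10 mm below its top, at the handle's height. Fixed on the plate, 130 to 195 mm from the tap's axis, to the left or right of the handle.
- rest_ball (a point): Centre of the 36 mm black ball on top of the rest post, 112 mm above the bench, on a square foot, on the plate's other side from the gauge pin. Not the mark. Fixed.
- start_button_top (a point): Middle of the top face of the black palm button, 60 mm across, in a low housing on a grey box 100 x 100 x 55 mm, left or right of the fixture; 79 mm above the bench while out. The box is fixed. It is pressed straight down.
- start_button (a joint): Travel of the palm button, m: 0 = out, 0.008 = fully in. A spring pushes it back out; fully in takes 6 N.
- gauge_box: Grey box 100 x 100 x 55 mm with a round pressure gauge 80 mm across on top (73 mm high in all), on the other side of the fixture from the button. Fixed; origin under its middle.
- brass_valve: Brass fitting, 62 mm tall and 32 mm across, standing loose on the plate's robot-side part, left. Origin under its middle.
- brass_valve2: The same brass fitting, loose, right.
Not all that is in view belongs to the job. What is shaped like the part that bears start_button_top but green or red is not meant.

How it is judged (in metres and radians):
On the way, in this order (a step that is already met when the one before it is completed fails the run):
1. the handle points at the gauge pin, is at rest and has been let go (y of pin_point in the frame of handle_tip between -0.015 and 0.015 m and x of pin_point in the frame of handle_tip above 0 m and velocity of joint tap_handle between -0.05 and 0.05 rad/s and contact force between the fingers and tap_handle below 0.1 N), for 0.2 s.
2. with the handle so set, the palm button is pressed in (at least 6 of its 8 mm) (y of pin_point in the frame of handle_tip between -0.015 and 0.015 m and x of pin_point in the frame of handle_tip above 0 m and value of joint start_button above 0.006 m), for 0.05 s.
At the end, for the whole second after the job is handed in: The handle points at the gauge pin: the straight line along the handle, drawn on outwards from its tip, passes within 15 mm of the pin's axis (about 5 degrees); the handle is at rest and the palm button is back out (less than 1.5 mm in) (y of pin_point in the frame of handle_tip between -0.015 and 0.015 m and x of pin_point in the frame of handle_tip above 0 m and velocity of joint tap_handle between -0.05 and 0.05 rad/s and value of joint start_button below 0.0015 m); the robot touches nothing.
It fails at once if a brass fitting on the plate is shifted by more than 30 mm (distance of any of brass_valve, brass_valve2 from where it was at the start of the episode above 0.03 m).
It also fails if it takes over 51 s, if anything falls off the work surface, if the arm or the gripper's body presses on something with over 40 N, if the wrist force passes 120 N, or if a joint passes its speed limit or range.

## Working session

There is one attempt and no reset: what is moved stays moved. The work goes in short steps, Python scripts to look and compute and a shell command to move; the robot and the scene stay as the last step left them, time stands still between calls to the robot, and variables do not carry over. Pictures are saved under pics/ and viewed, at most 10 in all, crops included, and the job is handed in when it is done.

```bash
mkdir -p pics; ls
python3 - <<'E'
from workcell import bot
import cv2,numpy as np
for n in("scene","top"):
    cv2.imwrite(f"pics/{n}0.png",bot.read_camera(n)); p=bot.camera_params(n);print(n,p)
print(bot.camera_params("wrist"),bot.tips_ahead);s=bot.sense();print(s['position'],s['eef_rot'],s['clock'])
E
```

```text
pics
scene {'fov_y': 51.302747946486086, 'cx': 285.05030918306096, 'cy': 211.19387613711245, 'R': array([[-0.26812063,  0.96320324,  0.01873078],
       [ 0.68324797,  0.20382632, -0.70116121],
       [-0.67917858, -0.17519802, -0.7127567 ]]), 't': array([ 0.14571728, -0.2855229 ,  1.43438953])}
top {'fov_y': 48.78333026453431, 'cx': 277.79151513265776, 'cy': 215.21994457049297, 'R': array([[ 0.02817297, -0.99959865,  0.00296947],
       [-0.97656926, -0.0281577 , -0.21335326],
       [ 0.21335125,  0.0031109 , -0.97697061]]), 't': array([-0.01611508,  0.53917295,  1.28525469])}
{'fov_y': 64.40168227687117, 'cx': 271.24789134322754, 'cy': 212.81290494626012, 'mount': array([[ 9.55394460e-05, -9.45772828e-01, -3.24828799e-01,
         8.46785821e-02],
       [ 9.99999994e-01,  1.06370890e-04, -1.55874473e-05,
        -2.87117841e-04],
       [ 4.92945124e-05, -3.24828795e-01,  9.45772833e-01,
        -1.31448311e-01],
       [ 0.00000000e+00,  0.00000000e+00,  0.00000000e+00,
         1.00000000e+00]])} 0.011
[0.17193386 0.60060004 0.24181616] [-1.79944564e+02  2.01552267e-03  1.64027765e+02] 0.1
```

View pics/scene0.png

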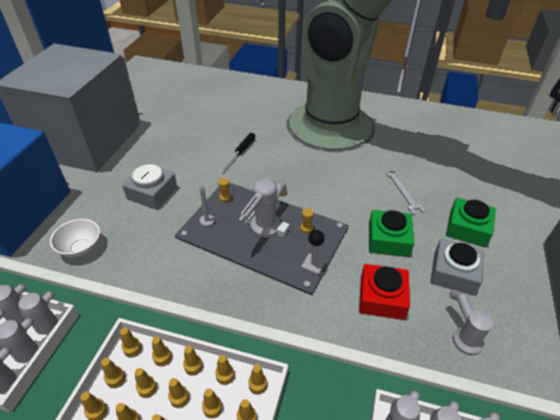

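View pics/top0.png

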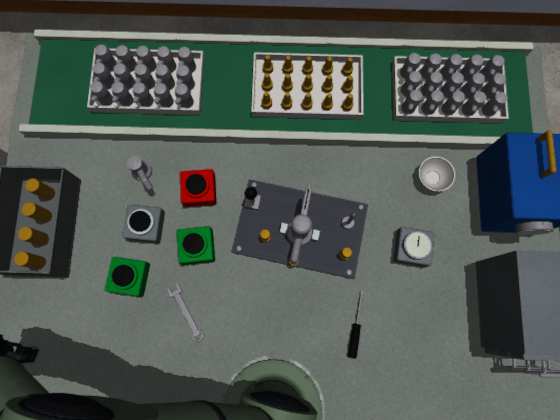

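The top view shows the tap hub at (302,228) with its handle up to (307,187). The pin is at (348,222), and the ball post at (250,192). There are four button boxes: grey (141,222), green (195,245), green (127,276) and red (197,187). Grey with a black button fits the description. The gauge box is at (415,245), on the other side of the fixture as stated. I'll confirm with a crop.

Run:
```python
import cv2,numpy as np
t=cv2.imread("pics/top0.png")
a=cv2.resize(t[165:305,100:380],None,fx=2.8,fy=2.8,interpolation=cv2.INTER_CUBIC)
cv2.imwrite("pics/c1.png",a)
s=cv2.imread("pics/scene0.png")
b=cv2.resize(s[165:305,165:365],None,fx=4,fy=4,interpolation=cv2.INTER_CUBIC)
cv2.imwrite("pics/c2.png",b)
```

```text
(no output)
```

View pics/c1.png

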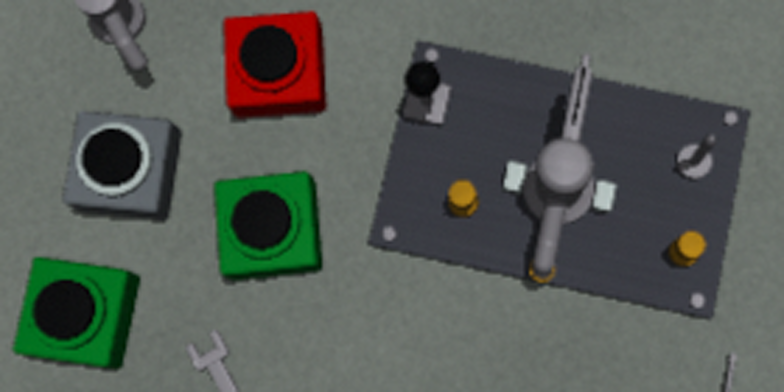

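View pics/c2.png

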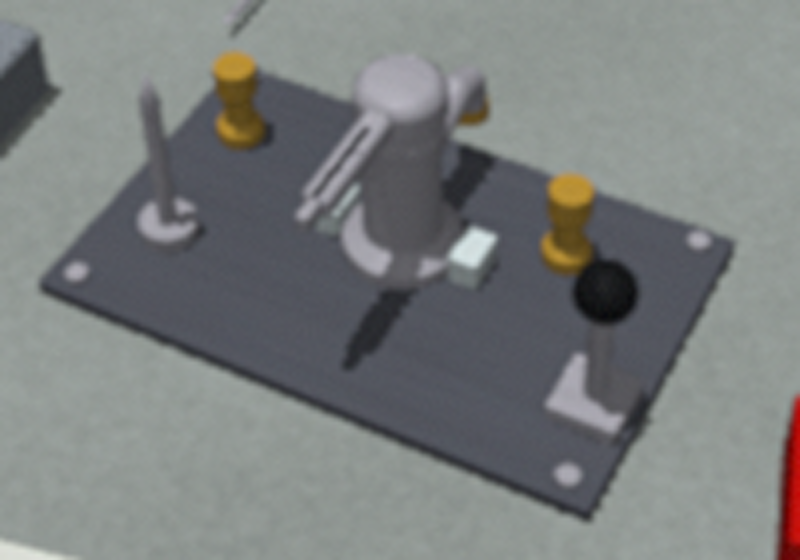

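The crops confirm it. The grey box with the black button is the only non-coloured one, at crop (112,158). The slim pointed pin is on the right (tip at top-crop (711,140)), and the black ball post is on the left. The handle points outward, to crop (586,60).

```bash
cat > h.py <<'E'
import numpy as np
from workcell import bot
from scipy.spatial.transform import Rotation as Ro
def ray(n,u,v,pose=None):
    p=bot.camera_params(n);f=210/np.tan(np.radians(p['fov_y']/2))
    d=np.array([(u-p['cx'])/f,(v-p['cy'])/f,1])
    if n=="wrist":
        M=p['mount'];s=pose or bot.sense();R=Ro.from_euler('xyz',s['eef_rot'],degrees=True).as_matrix()
        return R@M[:3,3]+s['position'],R@M[:3,:3]@d
    return -p['R'].T@p['t'],p['R'].T@d
def at(n,u,v,z,pose=None):
    c,d=ray(n,u,v,pose);return c+d*(z-c[2])/d[2]
E
python3 - <<'E'
from h import *
T=lambda x,y,z:at("top",x/2.8+100,y/2.8+165,z)
S=lambda x,y,z:at("scene",x/4+165,y/4+165,z)
np.set_printoptions(precision=4,suppress=True)
pt=[T(711,137,.148),S(149,84,.148)];print("pin top/scene",pt,"foot",T(695,161,.018),S(167,222,.018))
print("tip",T(586,60,.142),S(303,214,.138)); print("hub",T(565,165,.154),S(400,80,.165))
print("button",T(112,158,.079),"valves",T(462,187,.074),T(691,240,.074),S(236,65,.074),S(571,188,.074))
c=[T(417,42,.012),T(749,110,.012),T(712,318,.012),T(370,245,.012)];print("corners",c,np.mean(c,0),[np.linalg.norm(c[i]-c[i-1]) for i in range(4)])
print("ball",T(422,78,.112),"spout",T(542,270,.1))
E
```

```text
pin top/scene [array([ 0.5293, -0.2068,  0.148 ]), array([ 0.545 , -0.1977,  0.148 ])] foot [ 0.532  -0.2111  0.018 ] [ 0.5323 -0.2073  0.018 ]
tip [ 0.6047 -0.0854  0.142 ] [ 0.6074 -0.0836  0.138 ]
hub [ 0.4965 -0.066   0.154 ] [ 0.5186 -0.0565  0.165 ]
button [0.5055 0.3904 0.079 ] valves [0.4867 0.0342 0.074 ] [ 0.4392 -0.1982  0.074 ] [ 0.4393 -0.1923  0.074 ] [0.4851 0.0387 0.074 ]
corners [array([0.657 , 0.0906, 0.012 ]), array([ 0.5911, -0.2705,  0.012 ]), array([ 0.3668, -0.229 ,  0.012 ]), array([0.4331, 0.1309, 0.012 ])] [ 0.512  -0.0695  0.012 ] [np.float64(0.22748949172933988), np.float64(0.3670390948776013), np.float64(0.2280725621251323), np.float64(0.36589494155598395)]
ball [0.5898 0.077  0.112 ] spout [ 0.4016 -0.0479  0.1   ]
```

```bash
cat >> h.py <<'E'
def plan(x,y,z,yaw):
    s=bot.sense();R=Ro.from_euler('xyz',s['eef_rot'],degrees=True);G=Ro.from_euler('xyz',[180,0,yaw],degrees=True)
    d=R.inv().apply(np.array([x,y,z])-s['position'])/.04
    w=(R.inv()*G).as_rotvec()/.12
    print("t",s['clock'],"pos",s['position'].round(4),"rot",np.round(s['eef_rot'],2),"shift",d.round(3),"turn",w.round(3),"F",np.round(s['force'],1),"gap",s['finger_gap'],"q",np.round(s['joint_positions']))
E
R='[0,0,0,-0.717,-0.68,0,0]'
for i in 1; do python3 -m creep '[[[0,0,0,-0.4,-0.4,0,0],[0,0,0,-0.717,-0.68,0,0],[0,0,0,-0.717,-0.68,0,0],[0,0,0,-0.717,-0.68,0,0],[0,0,0,-0.717,-0.68,0,0]]]'; done
python3 -c "
from h import *
plan(.574,-.080,.24,170.1)"
```

```text
clock: 0.52
position: [0.2638, 0.443, 0.242]
eef_rot: [-180.0, -0.0, 164.0]
force: [0.8, 1.2, -0.1]
finger_gap: 0.0855
grip_force: 0.0
t 0.5167 pos [0.2638 0.443  0.242 ] rot [-179.97   -0.    164.04] shift [-11.051 -10.439   0.055] turn [-0.004 -0.001 -0.882] F [ 0.8  1.2 -0.1] gap 0.08553095835075783 q [-65.  20.  -1. 108.   0.  52.   8.]
```

```bash
python3 -m creep '[[[0,0,0,-0.72,-0.68,0,0],[0,0,0,-0.72,-0.68,0,0],[0,0,0,-0.72,-0.68,0,0],[0,0,0,-0.72,-0.68,0,0],[0,0,0,-0.72,-0.68,0,0]]]'
python3 -m creep '[[[0,0,0,-0.72,-0.68,0,0],[0,0,0,-0.72,-0.68,0,0],[0,0,0,-0.72,-0.68,0,0],[0,0,0,-0.72,-0.68,0,0],[0,0,0,-0.72,-0.68,0,0]]]'
python3 -c "
from h import *
plan(.574,-.080,.24,170.1)"
```

```text
clock: 0.93
position: [0.3648, 0.2726, 0.2423]
eef_rot: [-180.0, -0.0, 164.0]
force: [2.3, 0.9, -0.4]
finger_gap: 0.0855
grip_force: 0.0
clock: 1.35
position: [0.4659, 0.1022, 0.2423]
eef_rot: [-180.0, -0.0, 164.0]
force: [-0.0, 1.3, -0.1]
finger_gap: 0.0854
grip_force: 0.0
t 1.35 pos [0.4659 0.1022 0.2423] rot [-180.     -0.    164.03] shift [-3.852 -3.636  0.058] turn [-0.    -0.    -0.883] F [-0.   1.3 -0.1] gap 0.08536942080425525 q [-27.  17.  10. 114.  -4.  50.  58.]
```

```bash
python3 -m creep '[[[0,0,0,-0.72,-0.68,0,0],[0,0,0,-0.72,-0.68,0,0],[0,0,0,-0.72,-0.68,0,0],[0,0,0,-0.72,-0.68,0,0],[0,0,0,-0.72,-0.68,0,0]]]'
python3 -m creep '[[[0,0,-0.88,-0.2,-0.2,0,0],[0,0,0,0,0,0,0],[0,0,0,0,0,0,0]]]'
python3 -c "
from h import *
import cv2
plan(.574,-.080,.24,170.1)
cv2.imwrite('pics/w1.png',bot.read_camera('wrist'))"
```

```text
clock: 1.77
position: [0.5669, -0.0682, 0.2421]
eef_rot: [-180.0, -0.0, 164.0]
force: [0.9, 1.0, 0.8]
finger_gap: 0.0853
grip_force: 0.0
clock: 2.02
position: [0.5716, -0.0765, 0.2418]
eef_rot: [180.0, -0.1, 169.9]
force: [-0.6, 1.0, 0.5]
finger_gap: 0.0854
grip_force: 0.0
t 2.0167 pos [ 0.5716 -0.0765  0.2418] rot [ 1.8000e+02 -6.0000e-02  1.6993e+02] shift [-0.075 -0.074  0.044] turn [ 0.    -0.008 -0.024] F [-0.6  1.   0.5] gap 0.08535791231405837 q [ -6.  26.  11. 100.  -6.  55.  87.]
```

View pics/w1.png

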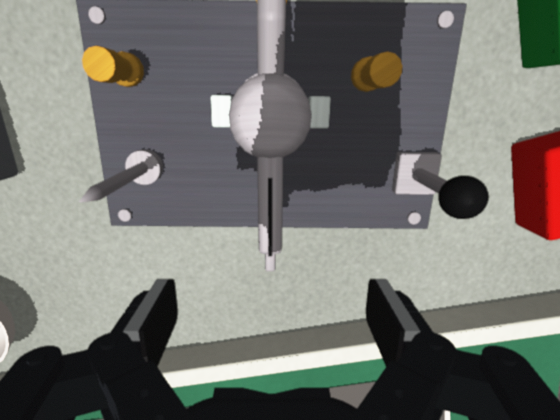

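The wrist view shows the handle centred at column 270, its bar ending at about (270,250) and pointer tip at (270,271). The hub is at (270,115). The pin tip is at (90,195) with its foot at (143,168).

Run:
```python
from h import *
np.set_printoptions(precision=4,suppress=True)
W=lambda u,v,z:at("wrist",u,v,z)
tip=W(270,270,.144);pin=W(89,197,.148);foot=W(143,168,.018)
print(tip,W(270,251,.146),W(270,115,.16),pin,foot)
s=np.degrees
for A in ([.497,-.067],[.4965,-.066]):
  for P in (pin,foot):
    a=s(np.arctan2(tip[1]-A[1],tip[0]-A[0]));b=s(np.arctan2(P[1]-A[1],P[0]-A[0]))
    print(a,b,np.hypot(*(tip[:2]-A)),np.hypot(*(P[:2]-A)))
```

```text
[ 0.6113 -0.0838  0.144 ] [ 0.5945 -0.0808  0.146 ] [ 0.4973 -0.0634  0.16  ] [ 0.5302 -0.1986  0.148 ] [ 0.5336 -0.2093  0.018 ]
-8.356870504895317 -75.83583527604526 0.11551775089434951 0.1357275113444289
-8.356870504895317 -75.55813913071646 0.11551775089434951 0.14694590034575641
-8.809037268814809 -75.73528960487451 0.11616139748913377 0.13681967110157642
-8.809037268814809 -75.46726296395758 0.11616139748913377 0.14803918650099437
```

```bash
python3 -m creep '[[[0,0,0,-0.06,-0.04,0.7,0],[0,0,0,0,0,0.7,0],[0,0,0,0,0,0.7,0],[0,0,0,0,0,0.7,0],[0,0,0,0,0,0,0.4]]]'
python3 -m creep '[[[0,0,0,0,0,0,0.6],[0,0,0,0,0,0,0.7],[0,0,0,0,0,0,0.9],[0,0,0,0,0,0,0.9],[0,0,0,0,0,0,0.9]]]'
python3 -m creep '[[[0,0,0,0,0,0,0.9],[0,0,0,0,0,0,0.9]]]'
python3 -c "
from h import *
plan(.574,-.078,.13,170.1)"
```

```text
clock: 2.48
position: [0.5712, -0.0762, 0.1261]
eef_rot: [-180.0, -0.4, 170.1]
force: [-0.7, -0.3, -0.3]
finger_gap: 0.0754
grip_force: 0.0
clock: 2.9
position: [0.5745, -0.0781, 0.1317]
eef_rot: [180.0, 0.1, 170.1]
force: [-3.5, 1.3, 13.1]
finger_gap: 0.0168
grip_force: 60.7
clock: 3.07
position: [0.5745, -0.078, 0.1317]
eef_rot: [180.0, 0.1, 170.1]
force: [-3.1, 1.8, 11.2]
finger_gap: 0.0165
grip_force: 60.5
t 3.0667 pos [ 0.5745 -0.078   0.1317] rot [1.7997e+02 1.0000e-01 1.7007e+02] shift [ 0.014 -0.001  0.042] turn [ 0.004  0.015 -0.005] F [-3.1  1.8 11.2] gap 0.016455005887062776 q [ -5.  34.  10. 105.  -8.  42.  89.]
```

```bash
python3 -m creep '[[[0,0,0.8,0.009,-0.188,0,0.9],[0,0,0.8,0.009,-0.188,0,0.9],[0,0,0.8,0.009,-0.188,0,0.9]]]'
python3 -c "
from h import *
plan(.574,-.078,.13,170.1)"
```

```text
clock: 3.32
position: [0.5676, -0.099, 0.1317]
eef_rot: [179.9, 0.1, 153.3]
force: [-3.8, 8.2, 13.0]
finger_gap: 0.0168
grip_force: 60.6
t 3.3167 pos [ 0.5676 -0.099   0.1317] rot [1.7989e+02 7.0000e-02 1.5332e+02] shift [0.093 0.542 0.043] turn [ 0.015  0.013 -2.441] F [-3.8  8.2 13. ] gap 0.016838707395321333 q [ -6.  34.  14. 105. -12.  42.  78.]
```

Forces are low, so I'll continue with the remaining 9 rows.

```bash
python3 -m creep '[[[0,0,0.8,0.009,-0.188,0,0.9],[0,0,0.8,0.009,-0.188,0,0.9],[0,0,0.8,0.009,-0.188,0,0.9],[0,0,0.8,0.009,-0.188,0,0.9],[0,0,0.8,0.009,-0.188,0,0.9]]]'
python3 -m creep '[[[0,0,0.8,0.009,-0.188,0,0.9],[0,0,0.8,0.009,-0.188,0,0.9],[0,0,0.8,0.009,-0.188,0,0.9],[0,0,0.8,0.009,-0.188,0,0.9],[0,0,0,0,0,0,0.9]]]'
python3 -c "
from h import *
plan(.516,-.141,.13,104)
s=bot.sense();print(np.degrees(np.arctan2(s['position'][1]+.066,s['position'][0]-.497)))"
```

```text
clock: 3.73
position: [0.5441, -0.1263, 0.1317]
eef_rot: [179.8, -0.0, 125.8]
force: [1.9, 15.5, 12.2]
finger_gap: 0.0172
grip_force: 60.7
clock: 4.15
position: [0.5171, -0.1383, 0.1317]
eef_rot: [179.7, -0.1, 103.7]
force: [8.4, 17.5, 10.2]
finger_gap: 0.0164
grip_force: 61.2
t 4.15 pos [ 0.5171 -0.1383  0.1317] rot [ 1.7974e+02 -1.4000e-01  1.0372e+02] shift [-0.06  -0.044  0.042] turn [ 0.038 -0.021 -0.041] F [ 8.4 17.5 10.2] gap 0.0163905869375921 q [-11.  34.  27. 112. -24.  40.  45.]
-74.43921520340835
```

```bash
python3 -m creep '[[[0,0,0,0,0,0,0.5],[0,0,0,0,0,0,0.2],[0,0,0,0,0,0,0],[0,0,0,0,0,0,0],[0,0,0,0,0,0,0]]]'
python3 -m creep '[[[0,0,0,0,0,-0.5,0],[0,0,0,0,0,-1,0],[0,0,0,0,0,-1,0],[0,0,0,0,0,-0.5,0],[0,0,0,0,0,0,0]]]'
python3 -c "
from h import *
import cv2
plan(.516,-.141,.23,104)
cv2.imwrite('pics/w2.png',bot.read_camera('wrist'))"
```

```text
clock: 4.57
position: [0.5157, -0.1409, 0.1304]
eef_rot: [-180.0, 0.0, 104.1]
force: [-0.3, -0.5, -0.2]
finger_gap: 0.0762
grip_force: 0.0
clock: 4.98
position: [0.5173, -0.1415, 0.2545]
eef_rot: [179.7, 0.1, 104.0]
force: [-0.9, 0.2, 0.4]
finger_gap: 0.0856
grip_force: 0.0
t 4.9833 pos [ 0.5173 -0.1415  0.2545] rot [1.7967e+02 1.1000e-01 1.0404e+02] shift [ 0.021 -0.031  0.612] turn [0.048 0.016 0.006] F [-0.9  0.2  0.4] gap 0.0856346133395238 q [-16.  24.  34. 106. -16.  55.  39.]
```

View pics/w2.png

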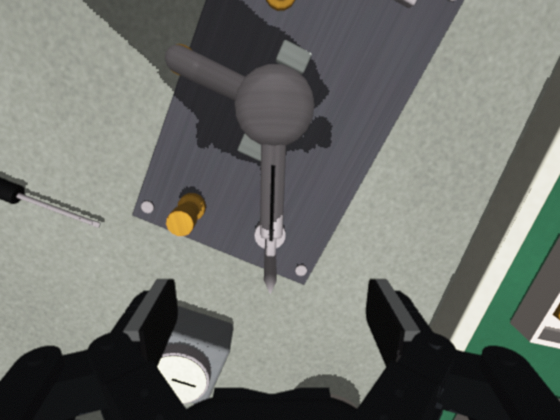

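The handle runs from the hub (274,104) through the tip (271,250) to the pin tip (270,285). It's aimed at the pin within about a pixel. Next is the button.

```bash
python3 -m creep '[[[0,0,0,0.5,0.11,0,0],[0,0,0,0.92,0.21,0,0],[0,0,0,0.92,0.21,0,0],[0,0,0,0.92,0.21,0,0],[0,0,0,0.92,0.21,0,0]]]'
python3 -m creep '[[[0,0,0,0.92,0.21,0,0],[0,0,0,0.92,0.21,0,0],[0,0,0,0.92,0.21,0,0],[0,0,0,0.92,0.21,0,0],[0,0,0,0.92,0.21,0,0]]]'
python3 -c "
from h import *
plan(.5055,.390,.2,104)"
```

```text
clock: 5.45
position: [0.5111, 0.0323, 0.2494]
eef_rot: [-179.9, 0.0, 104.0]
force: [0.9, -0.7, 0.1]
finger_gap: 0.0853
grip_force: 0.0
clock: 5.87
position: [0.5071, 0.2211, 0.2493]
eef_rot: [-179.9, 0.0, 104.1]
force: [0.6, -0.5, 0.2]
finger_gap: 0.0856
grip_force: 0.0
t 5.8667 pos [0.5071 0.2211 0.2493] rot [-1.7992e+02  2.0000e-02  1.0407e+02] shift [4.107 0.988 1.229] turn [-0.012  0.003  0.01 ] F [ 0.6 -0.5  0.2] gap 0.08559409933362085 q [-52.  26.  31. 103. -16.  55.  -1.]
```

```bash
python3 -m creep '[[[0,0,0,0.8,0.2,0,0.5],[0,0,0,0.8,0.2,0,1],[0,0,0,0,0,0,1],[0,0,0,0,0,0,1]]]'
python3 -c "
from h import *
import cv2
plan(.5055,.390,.12,104)
cv2.imwrite('pics/w3.png',bot.read_camera('wrist'))"
```

```text
clock: 6.2
position: [0.5071, 0.2868, 0.2487]
eef_rot: [-179.9, 0.1, 104.2]
force: [-0.4, -1.0, 0.3]
finger_gap: 0.0387
grip_force: 0.0
t 6.2 pos [0.5071 0.2868 0.2487] rot [-1.7989e+02  5.0000e-02  1.0423e+02] shift [2.513 0.603 3.213] turn [-0.016  0.008  0.034] F [-0.4 -1.   0.3] gap 0.038727078938931264 q [-56.  28.  30.  99. -16.  57.  -6.]
```

View pics/w3.png

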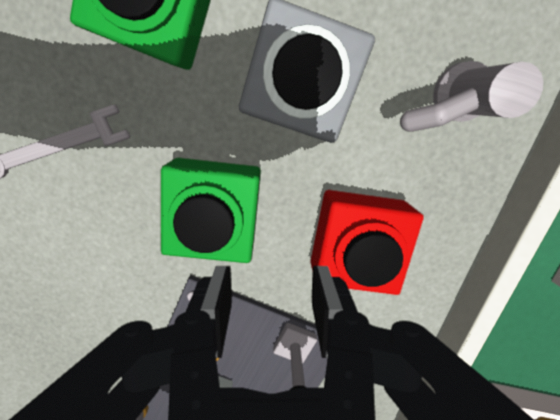

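The grey box with its black button is at (307,71). Green buttons are at (205,222) and (135,0), red at (373,260).

```bash
python3 -c "
from h import *
print(at('wrist',307,71,.079))"
python3 -m creep '[[[0,0,0,0.8,0.2,0,1],[0,0,0,0.8,0.2,0,1],[0,0,0,0.8,0.2,0.6,1],[0,0,0,0,0,0.8,1],[0,0,0,0,0,0.8,1]]]'
python3 -m creep '[[[0,0,0,0,0,0,1],[0,0,0,0,0,0,1]]]'
python3 -c "
from h import *
plan(.5055,.390,.10,104)"
```

```text
[0.50954651 0.39421521 0.079     ]
clock: 6.67
position: [0.5078, 0.3848, 0.1607]
eef_rot: [180.0, -0.0, 104.1]
force: [1.1, 0.4, 0.7]
finger_gap: -0.0001
grip_force: 0.0
clock: 6.83
position: [0.508, 0.3825, 0.1617]
eef_rot: [-179.9, 0.1, 104.0]
force: [0.1, -0.4, 1.4]
finger_gap: 0.0002
grip_force: 0.0
t 6.8333 pos [0.508  0.3825 0.1617] rot [-1.7987e+02  1.2000e-01  1.0396e+02] shift [ 0.201 -0.011  1.541] turn [-0.019  0.017 -0.006] F [ 0.1 -0.4  1.4] gap 0.00022548547654287343 q [-59.  39.  26.  95. -21.  51. -11.]
```

```bash
python3 -m creep '[[[0,0,0,0.25,0,0.6,1],[0,0,0,0,0,0.6,1],[0,0,0,0,0,0.4,1],[0,0,0,0,0,0.15,1],[0,0,0,0,0,0,1]]]'
python3 -m creep '[[[0,0,0,0,0,0.1,1],[0,0,0,0,0,0.1,1],[0,0,0,0,0,0,1]]]'
```

```text
clock: 7.25
position: [0.5061, 0.3934, 0.0931]
eef_rot: [180.0, 0.0, 104.0]
force: [-0.8, -0.9, 0.2]
finger_gap: 0.0
grip_force: 0.0
clock: 7.5
position: [0.5064, 0.3941, 0.0852]
eef_rot: [179.9, -0.0, 104.0]
force: [2.8, -1.2, 3.5]
finger_gap: 0.0004
grip_force: 2.1
```

```bash
python3 -m creep '[[[0,0,0,0,0,0.1,1],[0,0,0,0,0,0.05,1],[0,0,0,0,0,0,1],[0,0,0,0,0,0,1]]]'
```

```text
clock: 7.83
position: [0.5066, 0.3943, 0.0816]
eef_rot: [179.9, -0.1, 104.0]
force: [-8.7, -6.4, 41.0]
finger_gap: 0.0001
grip_force: 20.5
```

The button bottomed out: the force rose to 41 N at TCP z 0.0816, about 8 mm of travel. I'll retract now.

```bash
python3 -m creep '[[[0,0,0,0,0,-0.4,1],[0,0,0,0,0,-0.8,1],[0,0,0,0,0,-0.8,1],[0,0,0,0,0,-0.5,1],[0,0,0,0,0,0,1]]]'
python3 -m creep '[[[0,0,0,0,0,0,1],[0,0,0,0,0,0,1]]]'
python3 -c "
from h import *
import cv2
plan(.5055,.390,.2,104)
cv2.imwrite('pics/end.png',cv2.resize(bot.read_camera('top')[165:305,100:380],None,fx=2.8,fy=2.8,interpolation=cv2.INTER_CUBIC))"
```

```text
clock: 8.25
position: [0.507, 0.395, 0.1832]
eef_rot: [179.7, -0.2, 104.1]
force: [0.3, 1.0, 0.5]
finger_gap: -0.0002
grip_force: 0.0
clock: 8.42
position: [0.5051, 0.394, 0.1781]
eef_rot: [-180.0, -0.0, 104.1]
force: [0.3, 0.0, -0.3]
finger_gap: 0.0003
grip_force: 0.0
t 8.4167 pos [0.5051 0.394  0.1781] rot [-1.7997e+02 -1.0000e-02  1.0408e+02] shift [-0.101 -0.014 -0.549] turn [-0.004 -0.001  0.012] F [ 0.3  0.  -0.3] gap 0.0002994341744109516 q [-60.  38.  27.  94. -20.  53. -12.]
```

View pics/end.png

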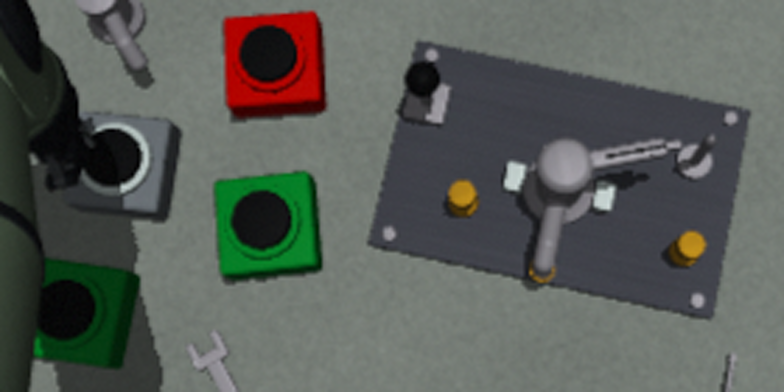

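The handle (tip at crop (680,145)) points at the pin tip (711,138). The fittings at (462,197) and (688,248) haven't moved, and the gripper is clear of the button.

```bash
python3 -c "
from workcell import bot
print(bot.close_job())"
```

```text
the job is handed in; nothing more can be done
None
```

I turned the tap handle to point at the gauge pin and let go, pressed the grey box's palm button fully in and backed off it, left both brass fittings in place, and handed the job in at about 8.5 s; no verdict came back.

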